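# Clear the lacquer can and index the restoration turntable one click

## Robot

A 6-joint arm with a two-finger parallel gripper is mounted at the origin on the work surface. World frame = base frame: x ahead of the robot, y to its left, z up, the work surface at z = 0. Lengths are in m, angles in rad, forces in N, time in s.
With the tool pointing down it reaches from about 0.275 to 0.75 m from the base axis. Payload 10.2 kg.
Tool frame: the origin (TCP) lies midway between the tips of the shut fingers; the grasp point (between the pads) lies 19 mm behind it (env.hold_point_z is the distance from the TCP to the grasp point, in m); x points along the fingers, z is the direction in which the jaws open and shut, and the axes are right-handed (so a half turn about x gives the same grasp; the last joint's range is limited). The gripper opens to 85 mm and grips with 20 to 120 N. Pads are 22 mm wide; open, the fingers measure 114 mm over their backs; the gripper's body (76 mm by 85 mm) begins 54 mm behind the grasp point. The pads swing forward as they close: fully open they stand 13 mm farther back than shut.
Start: joints at [0.891, 0.313, 1.498, -0, 1.331, -0.223], TCP at [0.232, 0.471, 0.231] pointing down, gripper open.
Joint ranges: [-2.94, 2.94], [-0.97, 2.17], [0.19, 2.56], [-1.23, 4.37], [0.02, 3.11], [-2.88, 2.88]. Speed limits (rad/s): [2.39, 2.39, 3.01, 3.14, 3.14, 3.14].

## Interface

Orientations are given as a unit quaternion [x, y, z, w].
In Python, from bench import env, kinematics, monitor, eyes, job gives the robot as it stands. The module is installed in compiled form; this text tells all that it offers. Calls block until the motion is done:
- env.reach(position, orientation): joint-space move of the TCP to a pose.
- env.movel(position, velocity=0.15, frame=None, guard=None): straight line of the TCP; frame=None keeps the orientation; velocity is the mean speed in m/s. With guard (N) it stops when the force on the tool has changed by that much, and returns True; else False.
- env.set_joints(angles): joint-space move.
- env.release() and env.close_gripper(effort=None): open the fingers fully, or close them until they stop; effort is the grip in N (None keeps the last).
- env.hold(seconds).
- kinematics.ik(position, orientation): joint angles nearest the present ones, or None.
- monitor.sense(): the state.
- eyes.grab_frame(name): name is "scene" or "top" or "wrist"; returns a dict with "frame" (400x640x3 uint8, red, green, blue), "mtx" (3x3 intrinsics, pixels), "view" (4x4, takes a point from world to camera coordinates). Camera axes: x right, y down, z forward; pixel columns grow to the right and rows downward; lengths in m; the calibration is good to about 2 mm. A picture is of the moment at which its call begins. There is no depth.
A pose or a line that the arm cannot do raises env.MotionError and nothing moves.
- job.hand_in(): hands the job in, once; it reports no verdict.
The state is a dict: "clock": time; "joints": joint angles; "qvel": joint speeds; "joint_efforts": joint torques, N m; "position": TCP position; "ee_rot": TCP orientation; "contact_force": force on the tool from outside, world axes, zero at the start; "ft_torque": the same for the moment, N m; "finger_gap": opening from 0.0 (shut) to 1.0 (fully open).
Only numpy, scipy, OpenCV 4.12 (cv2) and the standard library are available. Lean on these libraries where they do the work, as an engineer would, in place of code of your own. Each camera call takes 0.05 s, during which the arm holds its last target. There are 200 camera calls.

## Task

A lacquer can has been left standing at the turntable, in the path of its spokes. Lift it out, set it down gently and upright in the wooden tray, and then turn the turntable one click (60 degrees) anticlockwise as seen from above, no further, so that it rests in the detent with the bronze tripod still standing undisturbed in the middle. Leave the other things on the bench alone.

Things in the scene. Friction and masses are not known exactly. Their poses are not given: they have to be found in the camera images.
- can: The can in the way: closed plain metal can with a paper label, cylinder 52 mm in diameter, 110 mm tall, 0.15 to 0.35 kg, standing on the bench about 135 mm from the turntable's axis, some 42 to 48 degrees anticlockwise of the post of post_top. Origin at the centre of its underside, z up.
- tray: Empty square wooden tray fixed on the bench, 130 x 130 mm outside, rim 18 mm high, walls and floor 6 mm thick, so its inside is 118 x 118 mm. Origin at the centre of its underside; its x and y axes run along its sides.
- stand: Fixed grey round base of the turntable, 170 mm in diameter. Origin on the turntable's upright axis at bench level. The disc on it is 184 mm in diameter with its rubber top 34 mm above the bench; three flat spokes, 120 degrees apart, reach to 137 mm from the axis (14 mm wide, 23 to 31 mm above the bench).
- turntable (a joint): Angle of the turntable in rad, 0 at the start, growing anticlockwise seen from above. It has a detent every 60 degrees (1.047 rad): the disc springs back to a detent if let go less than half way and forward to the next if past half way, settling within about 0.03 rad of it. Turning takes about 3 to 6 N at a post; stops at -1.3 and 2.4 rad.
- post_top (a point): Centre of the top of one of three upright round steel posts on the spokes, the one next clockwise of the can: 14 mm in diameter, 125 mm from the axis, top 111 mm above the bench, free for 80 mm down to its spoke. It turns with the disc.
- disc_top (a point): Centre of the disc's rubber top, 34 mm above the bench, on the axis.
- tripod: Small lidded bronze tripod vessel, loose, 0.8 kg, about 144 mm across its two ears and 99 mm tall, standing on three legs in the middle of the disc (so its top is 133 mm above the bench). Origin under its centre, at foot level, z up.
- spare_can: Bystander: a like can, 52 mm in diameter and 110 mm tall, standing outside the spokes' sweep, about 195 mm from the axis. Origin at the centre of its underside.
- bowl: Bystander: white ceramic bowl, 100 mm wide, 45 mm tall. Origin at the centre of its underside.
- file: Bystander: flat file with wooden handle, lying, 215 mm long, 20 mm high.
- brush: Bystander: brush, lying.
- pliers: Bystander: pliers, lying, 160 mm long, 14 mm high.
- bronze_ring: Bystander: bronze ring lying flat, 54 mm across, 12 mm high.
- wood_block: Bystander: wood block, 100 x 60 x 30 mm.
Mind the look-alikes: they are no part of the job. What is shaped like the tripod but red is not meant.

How it is judged:
By the outcome, as a careful person would: the job done as asked, in the order asked, and still so for the second after the job is handed in, with the robot touching nothing.
It also fails if it takes over 64 s, if anything falls off the work surface, if the arm or the gripper's body presses on something with over 40 N, if the wrist force passes 120 N, or if a joint passes its speed limit or range.

## Working session

There is one attempt and no reset: what is moved stays moved. The work goes in short steps, each a Python script; the robot and the scene stay as the last script left them, time stands still between calls to the robot, and variables do not carry over. Pictures are saved under pics/ and viewed, about 8 in all and at most 12, crops included, and the job is handed in when it is done.

```bash
mkdir -p pics
cat > h.py <<'E'
import numpy as np, cv2
from bench import env, kinematics, monitor, eyes, job
def grab(n,save=None):
    f=eyes.grab_frame(n)
    if save: cv2.imwrite('pics/'+save,f['frame'][:,:,::-1])
    return f
def ray(f,u,v,z):
    K=np.array(f['mtx']);V=np.array(f['view']);R=V[:3,:3];t=V[:3,3]
    c=-R.T@t; d=R.T@np.linalg.solve(K,[u,v,1.]); return c+d*(z-c[2])/d[2]
def proj(f,p):
    V=np.array(f['view']);q=np.array(f['mtx'])@(V[:3,:3]@np.array(p)+V[:3,3]); return q[:2]/q[2]
E
python3 - <<'E'
from h import *
for n in('top','scene'):
    f=grab(n,n+'1.png'); V=np.array(f['view']); print(n,(-V[:3,:3].T@V[:3,3]).round(3),np.array(f['mtx']).round(1).tolist(),V.round(3).tolist())
print(monitor.sense())
a=cv2.imread('pics/top1.png');b=cv2.imread('pics/scene1.png')
E
```

```text
top [ 0.23  -0.013  1.449] [[519.9, 0.0, 321.0], [0.0, 519.9, 200.0], [0.0, 0.0, 1.0]] [[0.126, -0.992, 0.007, -0.052], [-0.97, -0.125, -0.21, 0.525], [0.209, 0.02, -0.978, 1.369], [0.0, 0.0, 0.0, 1.0]]
scene [ 1.219 -0.332  1.04 ] [[413.9, 0.0, 314.8], [0.0, 413.9, 196.2], [0.0, 0.0, 1.0]] [[0.411, 0.912, 0.004, -0.203], [0.703, -0.314, -0.638, -0.299], [-0.58, 0.265, -0.77, 1.596], [0.0, 0.0, 0.0, 1.0]]
{'clock': 0.1, 'joints': array([ 8.90594522e-01,  3.13375037e-01,  1.49832718e+00, -8.81447721e-06,
        1.33101365e+00, -2.23413999e-01]), 'qvel': array([ 0.00032403, -0.00185552, -0.00273952,  0.00077547,  0.00063939,
       -0.00109192]), 'joint_efforts': array([ 3.56729652e-03, -4.12894499e+01, -2.60139298e+01, -2.56218266e-05,
        3.00120810e-03,  2.08561181e-05]), 'position': array([0.23143716, 0.47098768, 0.23081481]), 'ee_rot': array([-0.37394239,  0.60059611,  0.37367661,  0.59984764]), 'contact_force': array([ 1.14585761,  0.68242526, -0.58557954]), 'ft_torque': array([ 0.01951801, -0.01531888, -0.00112406]), 'finger_gap': 0.9987634856372322}
```

View pics/top1.png

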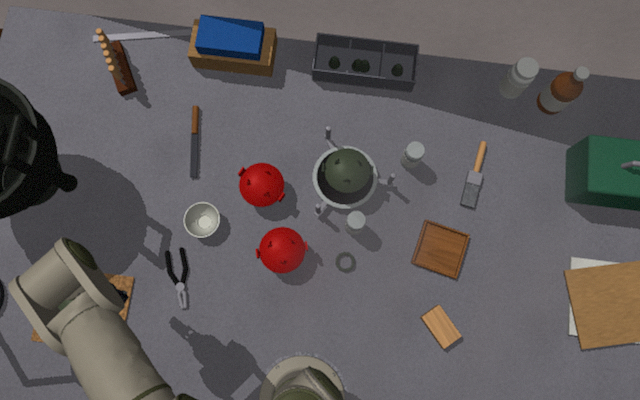

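View pics/scene1.png

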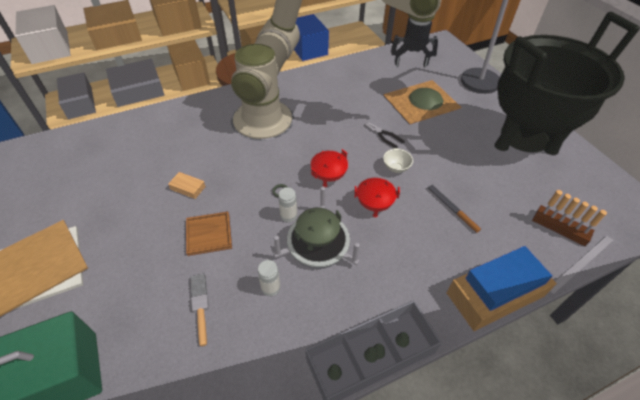

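The top view shows the turntable at about (346,178), with posts at (328,131), (391,180) and (318,210). The can is at (356,220), the spare can at (414,150) and the tray at (440,249). I'll zoom in to measure.

Run:
```python
import cv2
a=cv2.imread('pics/top1.png')[115:285,295:475]
b=cv2.resize(a,None,fx=4,fy=3.5 if 0 else 3.5,interpolation=cv2.INTER_CUBIC) if 0 else cv2.resize(a,None,fx=3.5,fy=3.5,interpolation=cv2.INTER_CUBIC)
cv2.imwrite('pics/topc.png',b)
a=cv2.imread('pics/scene1.png')[170:300,180:370]
cv2.imwrite('pics/scenec.png',cv2.resize(a,None,fx=4,fy=4,interpolation=cv2.INTER_CUBIC))
```

```text
(no output)
```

View pics/topc.png

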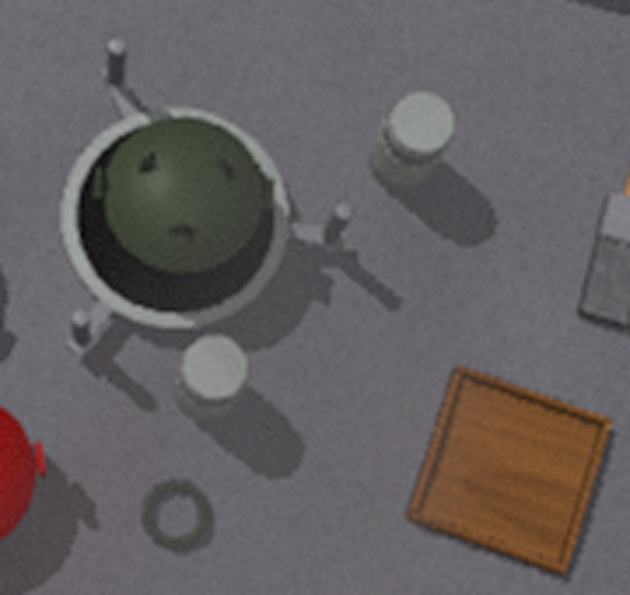

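View pics/scenec.png

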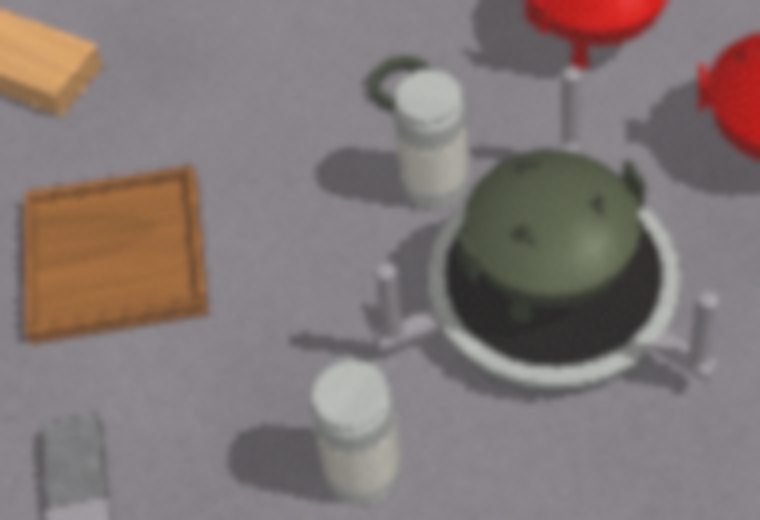

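Run:
```python
from h import *
t=grab('top');s=grab('scene')
T=lambda x,y,z:ray(t,295+x/3.5-.36,115+y/3.5-.36,z)[:2]
S=lambda x,y,z:ray(s,180+x/4-.37,170+y/4-.37,z)[:2]
for n,F,P in(('T',T,[(117,46),(342,211),(80,319)]),('S',S,[(708,299),(386,270),(571,73)])):
    p=np.array([F(*q,.111) for q in P]); c=p.mean(0); print(n,p.round(4).tolist(),'c',c.round(4),np.linalg.norm(p-c,axis=1).round(4))
    can=F(*((214,368) if n=='T' else (430,96)),.11); sp=F(*((420,124) if n=='T' else (352,394)),.11)
    ang=lambda v:np.degrees(np.arctan2(v[1],v[0]))
    print('can',can.round(4),np.linalg.norm(can-c),ang(can-c)-ang(p[2]-c),'spare',sp.round(4),np.linalg.norm(sp-c), 'post ang',[ang(q-c) for q in p])
    tr=np.array([F(*q,.018) for q in ([(457,367),(611,420),(567,576),(408,519)] if n=='T' else [(22,190),(193,167),(209,313),(27,342)])])
    print('tray',tr.round(4).tolist(),tr.mean(0).round(4),[np.linalg.norm(tr[i]-tr[i-1]).round(4) for i in range(4)])
    print('disc',F(*((175,217) if n=='T' else (555,278)),.034).round(4))
    print('ring',F(*((178,515) if n=='T' else (400,83)),.006).round(4))
```

```text
T [[0.7171, 0.0198], [0.6078, -0.1663], [0.4993, 0.0206]] c [ 0.6081 -0.042 ] [0.1253 0.1243 0.1255]
can [ 0.4752 -0.0834] 0.13912789143498566 -312.77792373632485 spare [ 0.6847 -0.2192] 0.19309963046312903 post ang [np.float64(29.521313538406837), np.float64(-90.10087504437331), np.float64(150.08350163679813)]
tray [[0.5177, -0.2807], [0.4907, -0.4058], [0.3636, -0.3799], [0.392, -0.2527]] [ 0.441  -0.3298] [np.float64(0.1287), np.float64(0.128), np.float64(0.1297), np.float64(0.1303)]
disc [ 0.6074 -0.0424]
ring [ 0.3734 -0.0738]
S [[0.717, 0.0212], [0.608, -0.1659], [0.5, 0.0216]] c [ 0.6083 -0.041 ] [0.1252 0.1249 0.1251]
can [ 0.4773 -0.0817] 0.13720577179529483 -312.7011935980106 spare [ 0.6872 -0.2193] 0.19493092120408495 post ang [np.float64(29.78458646525782), np.float64(-90.15386450365258), np.float64(149.954981826126)]
tray [[0.3637, -0.378], [0.3957, -0.2518], [0.5294, -0.2798], [0.4998, -0.4058]] [ 0.4471 -0.3288] [np.float64(0.1389), np.float64(0.1302), np.float64(0.1366), np.float64(0.1294)]
disc [ 0.6139 -0.0426]
ring [ 0.3713 -0.071 ]
```

```bash
cat >> h.py <<'E'
from scipy.spatial.transform import Rotation as Ro
C=np.array([.608,-.0415]); CAN=np.array([.477,-.0825]); TRAY=np.array([.442,-.329])
def quat(jx,jy):
    z=np.array([jx,jy,0.])/np.hypot(jx,jy); x=np.array([0,0,-1.]); return Ro.from_matrix(np.c_[x,np.cross(z,x),z]).as_quat()
E
python3 - <<'E'
from h import *
for n in('top','scene'):
    f=grab(n); h=cv2.cvtColor(f['frame'],cv2.COLOR_RGB2HSV); m=((h[...,0]<8)|(h[...,0]>172))&(h[...,1]>180)&(h[...,2]>60)
    cs,_=cv2.findContours(m.astype(np.uint8),0,1)
    for c in cs:
        if cv2.contourArea(c)>300:
            q=c[:,0].astype(float); P=np.array([ray(f,*u,.06)[:2] for u in q]); print(n,P.mean(0).round(3),P.min(0).round(3),P.max(0).round(3), 'min dist to fingerback(.528,.07):',np.linalg.norm(P-[.528,.07],axis=1).min().round(3),'post',np.linalg.norm(P-[.4997,.021],axis=1).min().round(3), 'axis',np.linalg.norm(P-C,axis=1).min().round(3))
print(env.hold_point_z)
rad=(CAN-C)/np.linalg.norm(CAN-C); t=np.array([-rad[1],rad[0]])
for s in(1,-1):
    print('can',kinematics.ik([*CAN,.07],quat(*(s*t))),'tray',kinematics.ik([*TRAY,.07],quat(*(s*t))))
    for th in(150,180,210):
        a=np.radians(th); print(th,kinematics.ik([*(C+.125*np.array([np.cos(a),np.sin(a)])),.06],quat(-s*np.sin(a),s*np.cos(a))))
E
```

```text
top [0.378 0.101] [0.318 0.038] [0.439 0.17 ] min dist to fingerback(.528,.07): 0.092 post 0.085 axis 0.21
top [0.55  0.185] [0.489 0.119] [0.61  0.249] min dist to fingerback(.528,.07): 0.049 post 0.101 axis 0.172
scene [0.551 0.186] [0.487 0.125] [0.608 0.253] min dist to fingerback(.528,.07): 0.055 post 0.107 axis 0.175
scene [0.378 0.106] [0.315 0.042] [0.439 0.176] min dist to fingerback(.528,.07): 0.091 post 0.082 axis 0.207
0.0187
can [-4.13883659e-01  4.25159558e-01  1.81013560e+00 -4.44089210e-16
  9.06297498e-01  8.53593206e-01] tray [-8.52540229e-01  5.46116754e-01  1.60660790e+00 -4.44089210e-16
  9.88868001e-01  4.14936636e-01]
150 [-1.92663765e-01  4.70443942e-01  1.76969161e+00 -4.44089210e-16
  9.01457102e-01  1.90173134e+00]
180 [-3.27976586e-01  4.43292542e-01  1.81529043e+00 -4.44089210e-16
  8.83009679e-01  1.24281974e+00]
210 [-4.35032140e-01  4.88564616e-01  1.73888771e+00 -4.44089210e-16
  9.14140331e-01  6.12165411e-01]
can [-4.13883659e-01  4.25159558e-01  1.81013560e+00 -4.44089210e-16
  9.06297498e-01 -2.28799945e+00] tray [-8.52540229e-01  5.46116754e-01  1.60660790e+00 -4.44089210e-16
  9.88868001e-01 -2.72665602e+00]
150 [-1.92663765e-01  4.70443942e-01  1.76969161e+00 -4.44089210e-16
  9.01457102e-01 -1.23986132e+00]
180 [-3.27976586e-01  4.43292542e-01  1.81529043e+00 -4.44089210e-16
  8.83009679e-01 -1.89877291e+00]
210 [-4.35032140e-01  4.88564616e-01  1.73888771e+00 -4.44089210e-16
  9.14140331e-01 -2.52942724e+00]
```

Run:
```python
from h import *
rad=(CAN-C)/np.linalg.norm(CAN-C); q=quat(-rad[1],rad[0])
env.reach([*CAN,.24],q)
f=grab('wrist','w1.png'); s=monitor.sense(); print(s['clock'],s['position'])
for z in(.11,0):print(z,proj(f,[*CAN,z]))
V=np.array(f['view']);print(-V[:3,:3].T@V[:3,3])
```

```text
2.5167 [ 0.4771014  -0.08184468  0.23999735]
0.11 [325.6689071  190.57664622]
0 [325.44204343 168.63673818]
[ 0.55168207 -0.05809082  0.38375769]
```

View pics/w1.png

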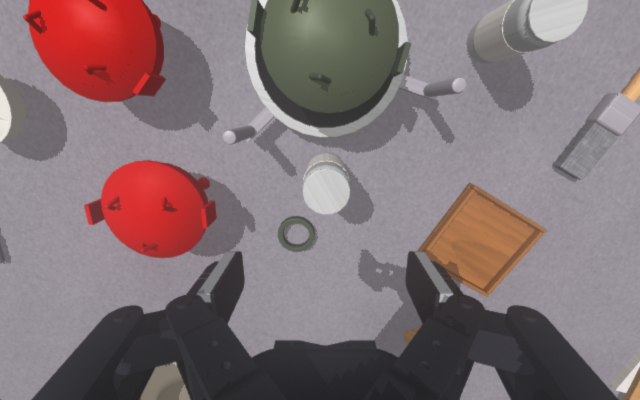

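The can's top is at (326,188) and I predicted (326,191), so they agree. The fingers straddle it clear of the post at (240,135). Next I'll grasp it and carry it to the tray.

Run:
```python
from h import *
rad=(CAN-C)/np.linalg.norm(CAN-C); q=quat(-rad[1],rad[0])
print(env.movel([*CAN,.06],velocity=.1,guard=8))
env.close_gripper(40); s=monitor.sense(); print(s['finger_gap'],s['contact_force'])
env.movel([*CAN,.17],velocity=.1); env.hold(.2); s=monitor.sense(); print(s['finger_gap'],s['contact_force'])
env.movel([*TRAY,.17],velocity=.15); env.hold(.2)
f=grab('wrist','w2.png'); s=monitor.sense(); print(s['clock'],s['position'],s['finger_gap'],s['contact_force'])
for z in(.006,.018):print(proj(f,[*TRAY,z]))
```

```text
False
0.5947260273596001 [-0.99706664  0.2468975   5.419626  ]
0.5940199678466301 [-0.9564319  -0.17211133 -2.36015507]
8.3917 [ 0.44207388 -0.3287619   0.17002272] 0.5976291947873726 [ 0.55650619 -0.19014912 -2.17990712]
[325.2657864  182.15544606]
[325.28370665 184.89053839]
```

View pics/w2.png

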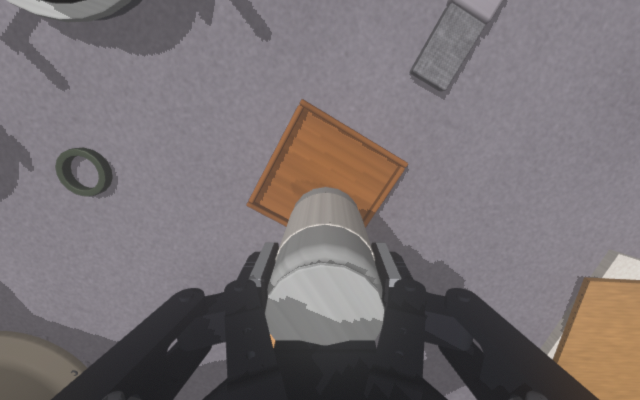

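The tray centre appears at about (328,183) and I predicted (325,185). The can is held straight, so I'll lower it with the force guard on.

Run:
```python
from h import *
env.movel([*TRAY,.075],velocity=.1)
g=env.movel([*TRAY,.062],velocity=.015,guard=3); s=monitor.sense(); print(g,s['position'],s['contact_force'])
env.release(); env.movel([*TRAY,.2],velocity=.1)
p=monitor.sense()['position']; env.hold(.2); print(monitor.sense()['clock'])
f=grab('wrist','w3.png'); t=grab('top','top3.png')
print(proj(f,[*TRAY,.116]),proj(t,[*TRAY,.116]))
cv2.imwrite('pics/top3c.png',cv2.resize(t['frame'][115:285,295:475,::-1],None,fx=3.5,fy=3.5,interpolation=cv2.INTER_CUBIC))
```

```text
True [ 0.44201497 -0.32900664  0.06640096] [-1.07582255 -0.02872232  4.90263492]
12.2333
[325.43550817 205.06837023] [449.09512261 243.94646245]
```

View pics/w3.png

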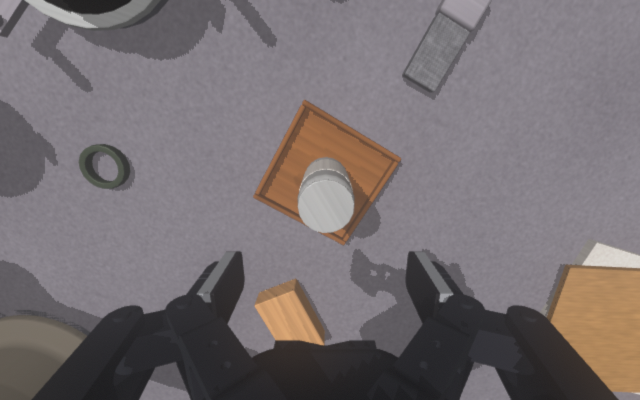

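The can stands upright in the tray, with its top at (326,205) as predicted. Next I'll grip the post and swing it through 60°.

Run:
```python
from h import *
def pose(deg,z=.065):
    a=np.radians(deg); return [*(C+.125*np.array([np.cos(a),np.sin(a)])),z],quat(-np.sin(a),np.cos(a))
p,q=pose(150,.24); env.movel([*TRAY,.24]); env.reach(p,q)
print(env.movel(pose(150)[0],velocity=.1,guard=8))
env.close_gripper(25); s=monitor.sense(); print(s['clock'],s['finger_gap'],s['contact_force'])
for d in range(160,211,10):
    p,q=pose(d); env.movel(p,velocity=.06,frame=q); s=monitor.sense(); print(d,s['finger_gap'],s['contact_force'].round(1),s['position'].round(4))
env.hold(.3); print(monitor.sense()['clock'])
grab('wrist','w4.png')
```

```text
False
16.6333 0.15451907210730778 [-0.27801042  0.57802876  1.68559111]
160 0.1527470340531525 [-0.7  2.3  2.5] [0.4905 0.0014 0.0651]
170 0.15732910085995264 [-2.4  2.6  3.8] [ 0.4847 -0.0197  0.0651]
180 0.15290988562716204 [-4.5 -0.5  5.2] [ 0.4827 -0.0418  0.0651]
190 0.1551237296963021 [-4.9 -4.1  5. ] [ 0.4846 -0.0639  0.065 ]
200 0.15539566171805486 [-4.9 -4.7  4.2] [ 0.4903 -0.0852  0.0651]
210 0.15320196707854458 [-5.4 -2.5  4.5] [ 0.4994 -0.1046  0.065 ]
20.0333
```

View pics/w4.png

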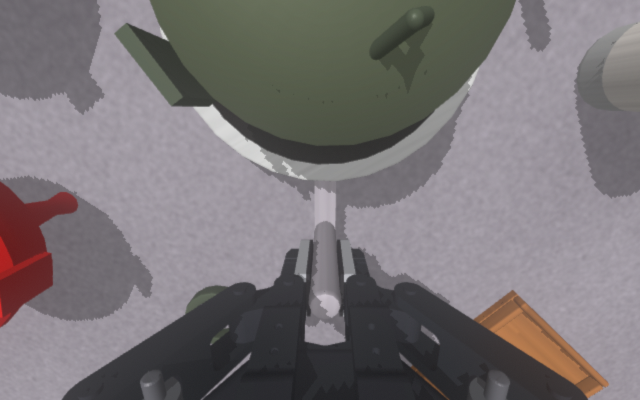

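The post is held between the pads and the spoke points straight at the axis. I'll release, lift clear and check.

Run:
```python
from h import *
env.release(); p=monitor.sense()['position']; env.movel([p[0],p[1],.25],velocity=.1)
env.set_joints([0.891,0.313,1.498,0,1.331,-0.223]); env.hold(.5); print(monitor.sense()['clock'])
t=grab('top');s=grab('scene')
for f in(t,s):
    for d in(90,210,330):
        a=np.radians(d);print(d,proj(f,[C[0]+.125*np.cos(a),C[1]+.125*np.sin(a),.111]).round(1),end=' ')
    print()
A=cv2.resize(t['frame'][115:285,295:475,::-1],None,fx=3.2,fy=3.2,interpolation=cv2.INTER_CUBIC)
B=cv2.resize(s['frame'][170:300,180:370,::-1],None,fx=3.2,fy=3.2,interpolation=cv2.INTER_CUBIC)
cv2.imwrite('pics/endT.png',A);cv2.imwrite('pics/endS.png',B)
```

```text
25.5417
90 [299.4 163.3] 210 [364.7 211.6] 330 [373.4 133.6] 
90 [358.  207.4] 210 [282.8 201.3] 330 [313.6 260.9]
```

View pics/endT.png

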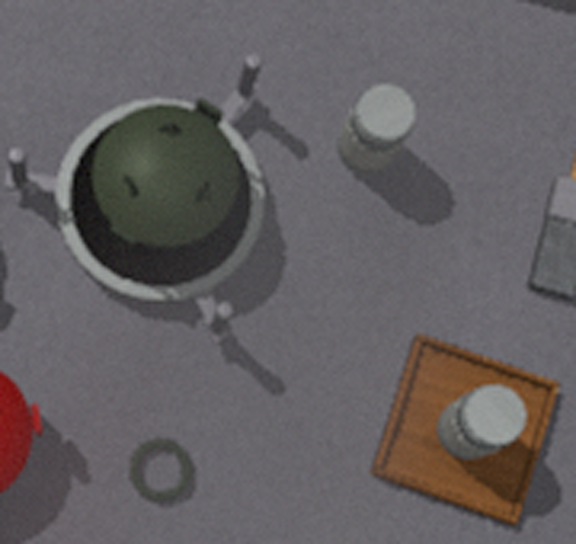

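View pics/endS.png

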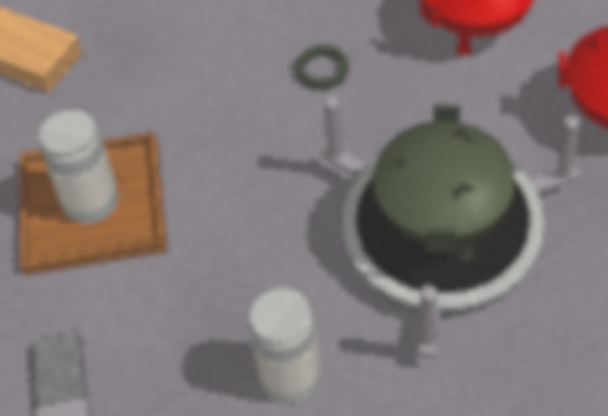

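```bash
python3 -c "
from h import *
job.hand_in()"
```

```text
the job is handed in; nothing more can be done
```

I lifted the can out of the spokes' path and set it down gently in the wooden tray. I then gripped the post beside it, swung the turntable 60° anticlockwise and let go. The job is handed in. The arm's clock read about 25.5 s at the last check, against the 64 s limit.

- **Can:** it stands upright inside the tray in both the top and scene views. It touched down at 4.9 N on the tool. It stands near the middle of the tray.
- **Turntable:** after release, all three post tops were within about 1 pixel (2–3 mm) of where an exact 60° turn puts them in the top view. In the scene view I compared them only by eye.
- **Tripod:** it is still standing in the middle of the disc. Its dome is within about 1 pixel of where it was, and it turned with the disc.
- **Bystanders:** the spare can and ring look unmoved, as do the visible parts of the red pots and wood block. The bowl, pliers and file were outside my final close-up pictures. The arm did not work near them.

No check failed. Early on, the two cameras differed by up to 6 mm on the tray and disc centres. I used the top view's values there, and the wrist camera confirmed the tray before I set the can down.

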